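# Snap the matching gauge coupler onto the tilted test port and hold it

## Task

Pick up the gauge coupler whose colour matches the blue test port, press its open end squarely onto the tilted brass nipple until both roller clips snap over its lip, and push it fully home against the valve spring. Finish while holding: keep gripping the coupler and pressing it fully home, and do not let go. Leave the other couplers, the drink can and the dishes where they stand.

Things in the scene. Friction and masses are not known exactly. Their poses are not given: they have to be found in the camera images.
- coupler_blue: gauge coupler standing mouth down: blue grip sleeve, steel snap end below, dial case of the same colour with a white dial on top; 78 mm high, 160 g +-30%, loose, round (yaw is free). Origin: centre of its open mouth (underside), z along its axis, up. From the mouth: lip 28 mm diameter growing to 36 mm at 5 to 7 mm, neck 30 mm at 11 to 20 mm, round grip 36 mm at 24 to 78 mm. Bore 15 mm wide, 18 mm deep, flared to 20 mm
- coupler_yellow: gauge coupler standing mouth down: yellow grip sleeve, steel snap end below, dial case of the same colour with a white dial on top; same shape and size as the blue one, origin at the centre of its mouth. Not wanted: leave it
- coupler_red: gauge coupler standing mouth down: red grip sleeve, steel snap end below, dial case of the same colour with a white dial on top; same shape and size as the blue one, origin at the centre of its mouth. Not wanted: leave it
- port_block: fixed test port: grey base plate 130 x 120 x 28 mm (55 mm in front to 75 mm behind its origin) carrying a blue barrel that leans 25 degrees from vertical towards the block's own -x side, roughly towards the robot. Origin under the base, on the bench; z up
- seat (a point): centre of the flat seat (steel bar 30 x 80 mm) on the blue barrel, 82 mm above the bench. z: out of the seat along the nipple axis (up, leaning 25 degrees to the block's -x); y: horizontal, from clip to clip. The coupler is home when its mouth rests here, its z along this z
- nipple_tip (a point): tip of the brass nipple, a 12 mm stud on the seat's axis, tapered to 6 mm at its tip; it stands 26 mm above the seat when free and slides down when pressed. Axes as seat
- nipple (a joint): how far the sprung nipple is pressed into the port, m: 0 free, 0.008 when the coupler's mouth is fully home on the seat. Its spring pushes back with about 4 N at first and 10 N at home, so the coupler must be kept pressed
- clip_left (a joint): outward travel of the roller clip on the seat's +y side, m: 0 closed, also once snapped over the lip; about 0.0025 as the lip passes. Clips reach 20 mm above the seat and 36 mm from the axis; rollers 15.5 mm above the seat, 31 mm apart. Both together resist with 5 to 10 N before they snap, and do not by themselves keep the coupler fully home
- clip_right (a joint): the same for the roller clip on the seat's -y side
- drink_can: a closed green and yellow drink can, 66 mm diameter, 95 mm high, standing; origin at the centre of its underside. A bystander
- petri_dishes: a stack of three clear round dishes with dark red filling, 90 mm diameter, 42 mm high, in one piece; origin at the centre of its underside. A bystander
There are look-alikes about, which are no part of the job. What is meant by the coupler_blue is not green, and is the smaller of those in its own colour.

How it is judged:
By the outcome, as a careful person would: the job done as asked, in the order asked, and still so for the second after the job is handed in, while the arm keeps its last pose, push and grip.
It also fails if it takes over 42 s, if anything falls off the work surface, if the arm or the gripper's body presses on something with over 40 N, if the wrist force passes 120 N, or if a joint passes its speed limit or range.

## Robot

A 6-joint arm with a two-finger parallel gripper is mounted at the origin on the work surface. World frame = base frame: x ahead of the robot, y to its left, z up, the work surface at z = 0. Lengths are in m, angles in rad, forces in N, time in s.
With the tool pointing down it reaches from about 0.3 to 0.775 m from the base axis. Payload 14.6 kg.
Tool frame: the origin (TCP) lies between the finger pads; the fingertips stand 14 mm ahead of it and the grasp point (between the pads) lies 5 mm behind it; z points along the fingers, y is the line along which they close (so a half turn about z gives the same grasp; the last joint's range is limited). The gripper opens to 94 mm and grips with 3 to 60 N. Pads are 16 mm wide; open, the fingers measure 119 mm over their backs; the gripper's body (75 mm by 177 mm) begins 78 mm behind the grasp point.
Start: joints at [-1.245, 0.3, 1.521, -0, 1.321, -0.067], TCP at [0.211, -0.508, 0.219] pointing down, gripper open.
Joint ranges: [-3.03, 3.03], [-0.79, 2.21], [0.23, 2.52], [-1.04, 4.18], [0, 3.07], [-2.55, 2.55]. Speed limits (rad/s): [2.22, 2.22, 2.57, 3.14, 3.14, 3.14].

## Interface

Orientations are given as [roll, pitch, yaw] about the fixed x, y, z axes, in that order (R = Rz(yaw) Ry(pitch) Rx(roll)).
In Python, from station import ctrl gives the robot as it stands. The module is installed in compiled form; this text tells all that it offers.
- The arm moves only by the tool move_arm, never from a script. Its argument "targets" is a list of rows, each a list of 7 numbers: the opening, from -1 (shut) to 1 (fully open), then the shift along the tool's x, y, z in units of 50 mm (1.0 is 50 mm), then the turn, a rotation vector about the tool's x, y, z in rad. A call has 1 to 12 rows; each row is the pose to reach, as a shift and turn from the pose commanded when the call began, along the tool's axes at that moment; what a row does not reach only later rows make up. A row lasts 1/10 s, in which the tool goes at most 50 mm and 8.59 degrees, less where a joint would pass 70% of its speed; a pose out of reach is approached as far as the arm can. A call with a gripper value outside its range is refused whole. The fingers move at their own pace and stop on an object; "grip_force" is the grip in N (left out, the last holds). Time passes only in rows, so rows that repeat a pose let the fingers close. It gives the time, the measured TCP pose, the force, the opening and the grip force at its end, in the units of the state.
- ctrl.get_obs(): the state, without advancing time (a new reading comes with each control period).
- ctrl.camera(name): name is "scene" or "side" or "wrist"; returns (picture, depth): 400x640x3 uint8, red, green, blue; 400x640 float32, m along the optical axis (not along the pixel's ray), 0 where there is no reading.
- ctrl.camera_params(name): a dict with "intrinsics" (3x3 intrinsics, pixels), "rvec" (rotation vector, rad) and "tvec" (3), from world to camera coordinates, as OpenCV has them; the wrist camera has in their place "T_tool_cam" (4x4, takes a point from camera to tool coordinates, whose origin is the TCP and whose axes are the flange's). Camera axes: x right, y down, z forward; pixel columns grow to the right and rows downward; lengths in m; the calibration is good to about 2 mm. A picture is of the moment at which its call begins: read the wrist's pose just before it. camera_params takes no time and is no camera call.
- ctrl.hand_in(): hands the job in; it is judged then, once.
Trained networks look in the newest picture that a camera, given by its name, has taken for a name from the list of things; names that differ only in an ending like _2 or _b are one class to them, and where a whole thing is asked for, a point or a joint stands for the part that bears it (a point fixed in the world has none). Each returns a list of dicts, best first, with "score" (0 to 1); they miss things now and then, are a little off and sometimes report something else, mostly with a low value. They report only what shows in the picture. A call takes as long as a camera call. They do not tell look-alikes from the thing itself.
- ctrl.cut_out(camera, target): "region" (400x640 bool, what is visible of it) and "point" ([column, row] in pixels, amid what is visible of it).
- ctrl.tip_of(camera, target): "point" ([column, row] in pixels: a listed point, or the origin of a listed thing).
The state is a dict: "time_s": time; "qpos": joint angles; "joint_vel": joint speeds; "tau": joint torques, N m; "ee_pos": TCP position; "eef_rot": TCP orientation; "force": force on the tool from outside, world axes, zero at the start; "moment": the same for the moment, N m; "grip_width": finger opening in m; "grip_force": force on a finger pad.
Only numpy, scipy, OpenCV 4.12 (cv2) and the standard library are available. Lean on these libraries where they do the work, as an engineer would, in place of code of your own. Each camera call takes 0.05 s, during which the arm holds its last target. There are 200 camera calls.

## Working session

There is one attempt and no reset: what is moved stays moved. The work goes in short steps, Python scripts to look and compute and a tool call to move; the robot and the scene stay as the last step left them, time stands still between calls to the robot, and variables do not carry over. Pictures are saved under pics/ and viewed, at most 10 in all, crops included, and the job is handed in when it is done.

Besides the shell and the picture viewer there is one more tool, called after ">>>" in YAML: its name, and indented under it one key for each argument. move_arm: Moves the arm, as the interface text tells. Its arguments: {"type":"object","properties":{"targets":{"type":"array"},"grip_force":{"type":"number"}},"required":["targets"]}

```bash
mkdir -p pics; cat > h.py <<'E'
import numpy as np, cv2
from station import ctrl
from scipy.spatial.transform import Rotation as R
def T_wc(name, obs=None):
    p=ctrl.camera_params(name); K=np.array(p["intrinsics"])
    if name=="wrist":
        T=np.eye(4); T[:3,:3]=R.from_euler('xyz',obs["eef_rot"]).as_matrix(); T[:3,3]=obs["ee_pos"]
        return K,T@np.array(p["T_tool_cam"])
    T=np.eye(4); T[:3,:3]=cv2.Rodrigues(np.array(p["rvec"],float))[0]; T[:3,3]=np.ravel(p["tvec"])
    return K,np.linalg.inv(T)
def ray(K,T,px):
    d=T[:3,:3]@np.linalg.inv(K)@np.array([px[0],px[1],1.]); return T[:3,3],d
def cloud(K,T,depth):
    v,u=np.mgrid[:400,:640]; P=np.stack([(u-K[0,2])/K[0,0]*depth,(v-K[1,2])/K[1,1]*depth,depth],-1)
    return P@T[:3,:3].T+T[:3,3]
def tri(rays):
    A=np.zeros((3,3));b=np.zeros(3)
    for o,d in rays:
        d=d/np.linalg.norm(d);M=np.eye(3)-np.outer(d,d);A+=M;b+=M@o
    return np.linalg.solve(A,b)
E
cat > a.py <<'E'
from h import *
o=ctrl.get_obs(); print({k:np.round(v,3) for k,v in o.items()})
for c in ["scene","side"]:
    im,d=ctrl.camera(c); cv2.imwrite(f"pics/{c}.png",im[...,::-1]); np.savez(f"{c}.npz",im=im,d=d)
    K,T=T_wc(c); P=cloud(K,T,d)
    print(c,"cam",T[:3,3].round(3))
    for t in ["coupler_blue","port_block","drink_can","petri_dishes","coupler_yellow","coupler_red"]:
        for r in ctrl.cut_out(c,t):
            m=r["region"]&(d>0); q=P[m]
            print(t,round(r["score"],2),np.round(r["point"]),m.sum(),np.median(im[m],0), np.percentile(q,[2,50,98],axis=0).round(3).tolist())
    for t in ["coupler_blue","seat","nipple_tip"]:
        for r in ctrl.tip_of(c,t):
            u,v=np.round(r["point"]).astype(int); print("tip",t,round(r["score"],2),np.round(r["point"],1),P[v,u].round(3))
E
python3 a.py
```

```text
{'time_s': np.float64(0.0), 'qpos': array([-1.245,  0.3  ,  1.522,  0.   ,  1.321, -0.067]), 'joint_vel': array([ 0.   ,  0.   , -0.001, -0.002, -0.   ,  0.001]), 'tau': array([-1.0000e-03, -5.3180e+01, -3.5274e+01,  7.1000e-02,  2.5000e-02,
       -0.0000e+00]), 'ee_pos': array([ 0.21 , -0.508,  0.219]), 'eef_rot': array([-3.14 , -0.   ,  0.393]), 'force': array([ 0.391, -0.327,  0.574]), 'moment': array([-0.004, -0.072,  0.013]), 'grip_force': np.float64(0.0), 'grip_width': np.float64(0.094)}
scene cam [ 0.985 -0.38   0.573]
coupler_blue 0.89 [296. 201.] 547 [52. 61. 83.] [[0.488, 0.024, 0.0], [0.512, 0.034, 0.052], [0.52, 0.06, 0.08]]
coupler_blue 0.6 [278. 220.] 597 [41. 89. 50.] [[0.517, -0.053, 0.006], [0.54, -0.042, 0.057], [0.548, -0.021, 0.08]]
coupler_blue 0.59 [318. 174.] 886 [45. 60. 83.] [[0.412, 0.105, 0.001], [0.497, 0.117, 0.07], [0.509, 0.247, 0.107]]
coupler_blue 0.3 [227. 256.] 82 [155. 128.  76.] [[0.58, -0.19, 0.087], [0.587, -0.185, 0.098], [0.592, -0.18, 0.106]]
drink_can 0.91 [349. 244.] 1606 [110. 107.  54.] [[0.655, -0.011, 0.012], [0.69, 0.003, 0.077], [0.7
[... 1536 characters left out ...]
5]]
petri_dishes 0.96 [201. 224.] 1824 [200. 126. 127.] [[0.728, 0.145, 0.0], [0.754, 0.191, 0.039], [0.81, 0.226, 0.042]]
coupler_yellow 0.64 [242. 265.] 932 [165.  140.   83.5] [[0.588, 0.189, 0.0], [0.595, 0.211, 0.055], [0.631, 0.223, 0.078]]
coupler_red 0.72 [291. 335.] 1200 [130.  78.  79.] [[0.426, 0.224, 0.005], [0.435, 0.247, 0.06], [0.457, 0.257, 0.078]]
tip coupler_blue 0.98 [328.2 296.2] [0.464 0.142 0.028]
tip coupler_blue 0.81 [351.1 265.7] [0.492 0.055 0.015]
tip coupler_blue 0.7 [371.  239.3] [ 0.514 -0.029  0.013]
tip coupler_blue 0.47 [290.5 353. ] [0.432 0.253 0.023]
tip seat 0.79 [394.7 165.7] [ 0.58  -0.181  0.081]
tip nipple_tip 0.55 [395.3 156.6] [ 0.582 -0.18   0.102]
```

View pics/scene.png

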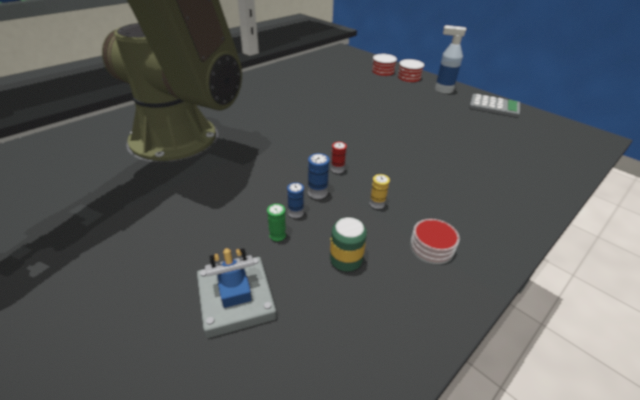

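View pics/side.png

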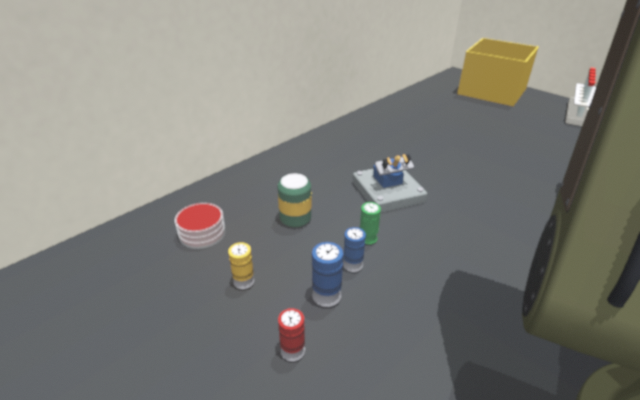

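```bash
cat >> h.py <<'E'
def go(pos,rotm,obs=None):
    o=obs or ctrl.get_obs(); R0=R.from_euler('xyz',o["eef_rot"])
    s=R0.inv().apply(np.array(pos)-o["ee_pos"])/0.05; w=(R0.inv()*rotm).as_rotvec()
    print("ROW",np.r_[s,w].round(3).tolist(),"need rows",round(max(np.linalg.norm(s),np.degrees(np.linalg.norm(w))/8.59),1))
def down(yaw): return R.from_euler('xyz',[np.pi,0,yaw])
E
python3 -c "
from h import *
print(np.round(ctrl.camera_params('wrist')['T_tool_cam'],3))
go([.5,-.15,.3],down(1.27))"
```

```text
[[-0.001 -0.974 -0.228  0.066]
 [ 1.    -0.001  0.     0.   ]
 [-0.    -0.228  0.974 -0.165]
 [ 0.     0.     0.     1.   ]]
ROW [8.09, -4.401, -1.611, -0.0, -0.0, -0.877] need rows 9.3
```

>>> move_arm:
  targets:
    - [1, 8.1, -4.4, -1.6, 0, 0, -0.877]
    - [1, 8.1, -4.4, -1.6, 0, 0, -0.877]
    - [1, 8.1, -4.4, -1.6, 0, 0, -0.877]
    - [1, 8.1, -4.4, -1.6, 0, 0, -0.877]
    - [1, 8.1, -4.4, -1.6, 0, 0, -0.877]
    - [1, 8.1, -4.4, -1.6, 0, 0, -0.877]
    - [1, 8.1, -4.4, -1.6, 0, 0, -0.877]
    - [1, 8.1, -4.4, -1.6, 0, 0, -0.877]
    - [1, 8.1, -4.4, -1.6, 0, 0, -0.877]
    - [1, 8.1, -4.4, -1.6, 0, 0, -0.877]
    - [1, 8.1, -4.4, -1.6, 0, 0, -0.877]
    - [1, 8.1, -4.4, -1.6, 0, 0, -0.877]

```text
time_s: 2.2
ee_pos: [0.5002, -0.15, 0.2992]
eef_rot: [-3.141, 0.0, 1.27]
force: [0.1, 0.1, -0.3]
grip_width: 0.094
grip_force: 0.0
```

```bash
cat > w.py <<'E'
import sys
from h import *
n=sys.argv[1]; o=ctrl.get_obs(); print(round(o["time_s"],2),o["ee_pos"].round(4),o["eef_rot"].round(3))
im,d=ctrl.camera("wrist"); cv2.imwrite(f"pics/{n}.png",im[...,::-1])
K,T=T_wc("wrist",o); P=cloud(K,T,d); np.savez(f"{n}.npz",im=im,d=d,K=K,T=T,P=P)
for t in ["coupler_blue","port_block","clip_left"]:
    for r in ctrl.cut_out("wrist",t):
        m=r["region"]&(d>0); q=P[m]
        if len(q): print(t,round(r["score"],2),np.round(r["point"]),m.sum(),np.median(im[m],0),np.percentile(q,[2,50,98],axis=0).round(3).tolist())
for t in ["coupler_blue","seat","nipple_tip"]:
    for r in ctrl.tip_of("wrist",t):
        u,v=np.round(r["point"]).astype(int); print("tip",t,round(r["score"],2),np.round(r["point"],1),P[v,u].round(4))
E
python3 w.py w1
```

```text
2.2 [ 0.5002 -0.15    0.2992] [-3.141  0.     1.27 ]
coupler_blue 0.92 [314.  90.] 748 [195.5 255.  217. ] [[0.514, -0.052, 0.007], [0.529, -0.036, 0.078], [0.546, -0.019, 0.08]]
coupler_blue 0.74 [279.  37.] 1171 [129. 189. 251.] [[0.486, 0.025, -0.0], [0.503, 0.036, 0.077], [0.52, 0.058, 0.079]]
coupler_blue 0.62 [403.  17.] 2352 [148.5 170.  133. ] [[0.644, -0.011, 0.001], [0.659, 0.004, 0.085], [0.698, 0.034, 0.096]]
coupler_blue 0.44 [249.   0.] 45 [162. 164. 168.] [[0.469, 0.106, 0.008], [0.479, 0.108, 0.011], [0.489, 0.113, 0.013]]
port_block 0.84 [388. 176.] 6585 [202. 209. 218.] [[0.532, -0.255, 0.022], [0.593, -0.182, 0.028], [0.669, -0.123, 0.1]]
clip_left 0.63 [389. 173.] 143 [101.  98.  95.] [[0.584, -0.169, 0.081], [0.593, -0.161, 0.098], [0.603, -0.154, 0.102]]
tip coupler_blue 0.75 [316.5  94.8] [ 0.5309 -0.0451  0.078 ]
tip coupler_blue 0.57 [280.8  47.4] [0.506  0.0253 0.0614]
tip seat 0.73 [386.9 187.7] [ 0.5826 -0.181   0.1057]
tip seat 0.63 [396.2  22.1] [0.6482 0.0064 0.0753]
tip nipple_tip 0.53 [381.9 186.4] [ 0.5773 -0.1769  0.1045]
```

View pics/w1.png

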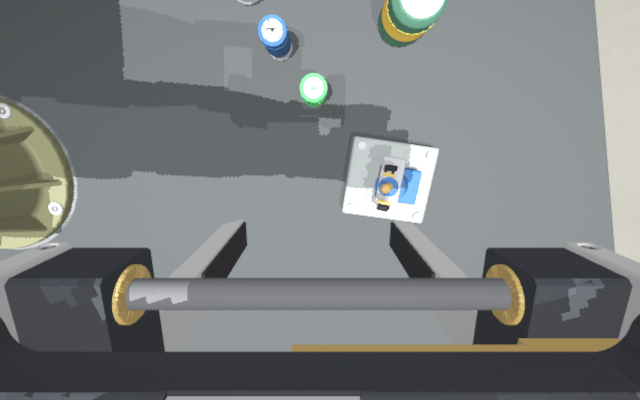

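```bash
cat > p.py <<'E'
import sys
from h import *
z=np.load(sys.argv[1]); P=z["P"]; im=z["im"]; d=z["d"]
box=(d>0)&(P[...,0]>.48)&(P[...,0]<.72)&(P[...,1]>-.29)&(P[...,1]<-.08)
m=box&(P[...,2]>.022)&(P[...,2]<.034)
pl=P[m]; rc=cv2.minAreaRect((pl[:,:2]*1000).astype(np.float32)); print("plate",rc,len(pl),np.median(pl[:,2]))
pts=cv2.boxPoints(rc); print(pts.round(1).tolist())
m=box&(P[...,2]>.05); q=P[m]; c=im[m]
for a,col in sorted(zip(q.round(3).tolist(),c.tolist()),key=lambda t:-t[0][2])[::max(1,len(q)//45)]: print(a,col)
E
python3 p.py w1.npz
```

```text
plate ((601.6529541015625, -191.2755889892578), (119.88766479492188, 130.12005615234375), 64.74444580078125) 4454 0.02765582102811512
[[517.2000122070312, -217.6999969482422], [634.9000244140625, -273.20001220703125], [686.0999755859375, -164.8000030517578], [568.4000244140625, -109.30000305175781]]
[0.507, -0.127, 0.423] [52, 55, 58]
[0.494, -0.123, 0.422] [52, 54, 59]
[0.521, -0.132, 0.422] [52, 53, 58]
[0.537, -0.138, 0.422] [56, 57, 60]
[0.519, -0.132, 0.421] [52, 53, 58]
[0.557, -0.144, 0.421] [51, 52, 57]
[0.551, -0.141, 0.42] [51, 53, 57]
[0.549, -0.142, 0.42] [52, 54, 57]
[0.519, -0.131, 0.419] [53, 54, 59]
[0.557, -0.144, 0.419] [51, 53, 56]
[0.509, -0.128, 0.418] [53, 55, 59]
[0.565, -0.141, 0.417] [50, 52, 54]
[0.516, -0.13, 0.417] [53, 53, 59]
[0.565, -0.144, 0.416] [48, 49, 53]
[0.515, -0.13, 0.416] [53, 55, 60]
[0.513, -0.13, 0.415] [67, 65, 62]
[0.516, -0.135, 0.41] [162, 139, 87]
[0.501, -0.131, 0.409] [162, 139, 87]
[0.575, -0.142, 0.407] [71, 73, 78]
[0.557, -0.148, 0.407] [159, 136, 86]
[0.554, -0.135, 0.406] [46, 48, 51]
[0.571, -0.144, 0.406] [72, 74, 79]
[0.556,
[... 188 characters left out ...]
0.133, 0.4] [53, 56, 60]
[0.538, -0.134, 0.4] [133, 134, 138]
[0.495, -0.123, 0.4] [132, 134, 138]
[0.523, -0.133, 0.4] [125, 128, 132]
[0.52, -0.127, 0.399] [121, 121, 125]
[0.527, -0.13, 0.399] [130, 131, 135]
[0.518, -0.132, 0.399] [119, 120, 123]
[0.504, -0.122, 0.398] [115, 116, 120]
[0.583, -0.14, 0.397] [168, 168, 169]
[0.485, -0.123, 0.397] [117, 119, 122]
[0.559, -0.133, 0.395] [54, 55, 61]
[0.55, -0.156, 0.393] [46, 48, 51]
[0.577, -0.139, 0.389] [52, 54, 59]
[0.55, -0.155, 0.382] [137, 137, 139]
[0.554, -0.156, 0.356] [173, 173, 174]
[0.546, -0.162, 0.331] [44, 45, 47]
[0.544, -0.168, 0.296] [45, 44, 46]
[0.612, -0.171, 0.083] [191, 195, 204]
[0.629, -0.215, 0.056] [158, 206, 255]
```

```bash
cat > s.py <<'E'
import sys
from h import *
z=np.load(sys.argv[1]); P=z["P"]; im=z["im"]; d=z["d"]; 
yaw=np.radians(-25.25); O=np.array([.5926,-.1870,0]); Rb=R.from_euler('z',yaw).as_matrix()
B=(P-O)@Rb   # block frame
m=(d>0)&(abs(B[...,0])<.07)&(abs(B[...,1])<.06)&(P[...,2]>.035)&(P[...,2]<.13)
S=R.from_euler('y',-np.radians(25)).as_matrix() # seat axes in block frame
q=B[m]@S*1000; c=im[m]   # coordinates in seat orientation
k=(c.max(1)-c.min(1)<25)  # steel
print("n",len(q),"steel height hist"); print(np.histogram(q[k][:,2],bins=np.arange(40,120,2)))
h=np.median(q[k][:,2][(q[k][:,2]>60)&(q[k][:,2]<90)]); print("seat plane h",h,"expected by 82mm height: x+...")
b=q[k&(abs(q[:,2]-h)<3)]; print("bar x,y range",np.percentile(b,[1,50,99],axis=0).round(1).tolist(), cv2.minAreaRect(b[:,:2].astype(np.float32)))
t=q[(q[:,2]>h+5)]; tc=c[(q[:,2]>h+5)]
i=np.argsort(-t[:,2]); 
for a,col in list(zip(t[i].round(1).tolist(),tc[i].tolist()))[::max(1,len(i)//40)]: print(a,col)
E
python3 s.py w1.npz
```

```text
n 2004 steel height hist
(array([  0,   1,   0,   0,   0,   0,   0,   0,   0,   0,   0,   0,   0,
         2,   3,  17,  31, 343, 318,   7,   4,   4,   5,   2,   5,   8,
        34,  95,  11,   6,   0,   0,   0,   0,   0,   0,   0,   0,   0]), array([ 40,  42,  44,  46,  48,  50,  52,  54,  56,  58,  60,  62,  64,
        66,  68,  70,  72,  74,  76,  78,  80,  82,  84,  86,  88,  90,
        92,  94,  96,  98, 100, 102, 104, 106, 108, 110, 112, 114, 116,
       118]))
seat plane h 75.92985153141711 expected by 82mm height: x+...
bar x,y range [[15.8, -39.4, 73.4], [35.9, 9.7, 75.9], [45.2, 39.6, 78.0]] ((30.1531925201416, -0.04323577880859375), (30.269323348999023, 79.85401916503906), 0.019762029871344566)
[32.1, 1.1, 103.5] [236, 206, 133]
[27.8, 2.6, 102.4] [179, 153, 98]
[29.9, -2.2, 101.8] [233, 203, 128]
[27.0, -1.6, 101.3] [180, 154, 93]
[33.6, -2.9, 100.6] [227, 197, 125]
[25.2, -0.8, 99.6] [140, 138, 150]
[25.3, -2.2, 98.8] [154, 143, 146]
[24.5, 1.5, 98.3] [118, 139, 172]
[33.9, 4.6, 96.8] [203, 174, 108]
[24.2, 27.3, 96.2] [133, 134, 138]
[32.5, 17.2, 95.8] [230, 200, 128]
[... 394 characters left out ...]
[84, 84, 90]
[34.2, 20.0, 94.4] [173, 147, 95]
[27.3, 22.6, 94.3] [51, 52, 56]
[26.5, 19.8, 94.2] [170, 145, 95]
[29.9, -18.0, 94.0] [230, 200, 127]
[34.4, 25.1, 94.0] [59, 60, 63]
[37.4, -16.3, 93.9] [255, 236, 201]
[24.4, -24.8, 93.8] [152, 153, 158]
[33.6, 28.8, 93.6] [52, 53, 55]
[35.3, -26.3, 93.5] [87, 89, 95]
[24.6, -19.3, 93.4] [255, 247, 167]
[22.3, -21.3, 93.3] [223, 208, 183]
[28.6, 21.4, 93.0] [161, 151, 135]
[28.9, 5.7, 92.6] [125, 125, 142]
[35.9, 16.3, 92.3] [224, 194, 124]
[23.5, -15.8, 91.5] [186, 178, 165]
[28.7, -23.0, 90.4] [157, 131, 83]
[33.8, 29.9, 89.0] [118, 118, 122]
[26.9, 29.9, 86.8] [144, 145, 149]
[36.1, 1.0, 84.4] [198, 169, 105]
[37.2, 26.2, 82.1] [45, 45, 47]
```

```bash
python3 -c "
from h import *
go([.503,.041,.2],down(1.85))"
```

```text
ROW [3.671, -1.084, 1.989, 0.0, -0.0, -0.581] need rows 4.3
```

>>> move_arm:
  targets:
    - [1, 3.67, -1.08, 1.99, 0, 0, -0.58]
    - [1, 3.67, -1.08, 1.99, 0, 0, -0.58]
    - [1, 3.67, -1.08, 1.99, 0, 0, -0.58]
    - [1, 3.67, -1.08, 1.99, 0, 0, -0.58]
    - [1, 3.67, -1.08, 1.99, 0, 0, -0.58]
    - [1, 3.67, -1.08, 1.99, 0, 0, -0.58]
    - [1, 3.67, -1.08, 1.99, 0, 0, -0.58]
    - [1, 3.67, -1.08, 1.99, 0, 0, -0.58]

```text
time_s: 3.35
ee_pos: [0.5038, 0.0401, 0.2008]
eef_rot: [3.14, 0.001, 1.847]
force: [-0.3, 0.5, 0.6]
grip_width: 0.0941
grip_force: 0.0
```

```bash
python3 w.py w2; python3 - <<'E'
from h import *
z=np.load("w2.npz");P=z["P"];d=z["d"]
m=(d>0)&(np.hypot(P[...,0]-.503,P[...,1]-.041)<.035)&(P[...,2]>.072)&(P[...,2]<.085)
q=P[m]; (c,r)=cv2.minEnclosingCircle((q[:,:2]*1000).astype(np.float32)); print("top circle",c,r,np.median(q[:,2]),m.sum())
go([c[0]/1000,c[1]/1000,.05],down(1.85))
E
```

```text
3.35 [0.5038 0.0401 0.2008] [3.140e+00 1.000e-03 1.847e+00]
coupler_blue 0.93 [317. 186.] 1197 [108. 160. 220.] [[0.485, 0.026, -0.001], [0.5, 0.046, 0.078], [0.517, 0.06, 0.079]]
coupler_blue 0.91 [324.  98.] 2532 [189. 216. 255.] [[0.462, 0.108, 0.085], [0.483, 0.13, 0.104], [0.505, 0.151, 0.106]]
coupler_blue 0.71 [323. 258.] 1306 [145.  247.5 171.5] [[0.512, -0.046, 0.008], [0.527, -0.025, 0.077], [0.544, -0.017, 0.079]]
port_block 0.93 [333. 331.] 2260 [246. 253. 253.] [[0.528, -0.194, 0.005], [0.579, -0.144, 0.027], [0.649, -0.117, 0.031]]
tip coupler_blue 0.72 [322.8 111. ] [0.4864 0.1203 0.104 ]
top circle (501.26446533203125, 42.432865142822266) 17.818660736083984 0.07786043098060419 929
ROW [0.037, -0.034, 3.002, 0.0, 0.0, -0.001] need rows 3.0
```

View pics/w2.png

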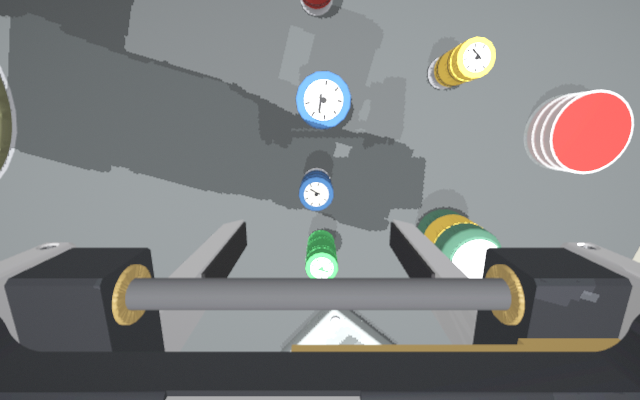

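>>> move_arm:
  targets:
    - [1, 0.04, -0.03, 1, 0, 0, 0]
    - [1, 0.04, -0.03, 2, 0, 0, 0]
    - [1, 0.04, -0.03, 2.6, 0, 0, 0]
    - [1, 0.04, -0.03, 3.0, 0, 0, 0]
    - [1, 0.04, -0.03, 3.0, 0, 0, 0]
    - [-1, 0.04, -0.03, 3.0, 0, 0, 0]
    - [-1, 0.04, -0.03, 3.0, 0, 0, 0]
    - [-1, 0.04, -0.03, 3.0, 0, 0, 0]
    - [-1, 0.04, -0.03, 3.0, 0, 0, 0]
    - [-1, 0.04, -0.03, 3.0, 0, 0, 0]
    - [-1, 0.04, -0.03, 3.0, 0, 0, 0]
    - [-1, 0.04, -0.03, 3.0, 0, 0, 0]
  grip_force: 50

```text
time_s: 4.9
ee_pos: [0.5013, 0.0429, 0.05]
eef_rot: [3.141, 0.0, 1.85]
force: [-0.3, 0.7, 0.4]
grip_width: 0.0413
grip_force: 0.0
```

>>> move_arm:
  targets:
    - [-1, 0, 0, 0, 0, 0, 0]
    - [-1, 0, 0, 0, 0, 0, 0]
    - [-1, 0, 0, 0, 0, 0, 0]
    - [-1, 0, 0, 0, 0, 0, 0]
    - [-1, 0, 0, 0, 0, 0, 0]
    - [-1, 0, 0, -0.5, 0, 0, 0]
    - [-1, 0, 0, -1.2, 0, 0, 0]
    - [-1, 0, 0, -2, 0, 0, 0]
    - [-1, 0, 0, -3, 0, 0, 0]
    - [-1, 0, 0, -3, 0, 0, 0]

```text
time_s: 5.9
ee_pos: [0.5034, 0.043, 0.2059]
eef_rot: [3.132, 0.002, 1.85]
force: [0.4, -0.4, -2.8]
grip_width: 0.0355
grip_force: 50.0
```

```bash
cat > c.py <<'E'
from h import *
o=ctrl.get_obs(); print(o["ee_pos"],o["eef_rot"],o["force"].round(2),o["grip_width"])
yaw=np.radians(-25.25); Rb=R.from_euler('z',yaw).as_matrix(); O=np.array([.5926,-.1870,0])
S=Rb@R.from_euler('y',-np.radians(25)).as_matrix()
seat=O+S@np.array([.0302,0,.0759]); print("seat",seat.round(4),"axis",S[:,2].round(3))
Rt=R.from_matrix(np.c_[S[:,1],S[:,0],-S[:,2]]); assert abs(np.linalg.det(Rt.as_matrix())-1)<1e-6
h=.050 # TCP height above mouth
for a in (.11,.05): 
    print(a,(seat+S[:,2]*(h+a)).round(4)); go(seat+S[:,2]*(h+a),Rt)
E
python3 c.py
```

```text
[0.50337889 0.04301987 0.20592062] [3.13238690e+00 2.46641799e-03 1.84987122e+00] [ 0.35 -0.44 -2.82] 0.035482496606207156
seat [ 0.5883 -0.185   0.0816] axis [-0.382  0.18   0.906]
0.11 [ 0.5272 -0.1561  0.2266]
ROW [-3.961, -0.636, -0.409, -0.408, -0.158, 0.708] need rows 5.5
0.05 [ 0.5501 -0.167   0.1722]
ROW [-4.293, -0.265, 0.683, -0.408, -0.158, 0.708] need rows 5.5
```

>>> move_arm:
  targets:
    - [-1, -4, -0.64, -0.5, -0.41, -0.16, 0.71]
    - [-1, -4, -0.64, -0.5, -0.41, -0.16, 0.71]
    - [-1, -4, -0.64, -0.5, -0.41, -0.16, 0.71]
    - [-1, -4, -0.64, -0.5, -0.41, -0.16, 0.71]
    - [-1, -4, -0.64, -0.5, -0.41, -0.16, 0.71]
    - [-1, -4, -0.64, -0.5, -0.41, -0.16, 0.71]
    - [-1, -4, -0.64, -0.5, -0.41, -0.16, 0.71]
    - [-1, -4, -0.64, -0.5, -0.41, -0.16, 0.71]
    - [-1, -4, -0.64, -0.5, -0.41, -0.16, 0.71]
    - [-1, -4, -0.64, -0.5, -0.41, -0.16, 0.71]

```text
time_s: 6.9
ee_pos: [0.5258, -0.158, 0.2248]
eef_rot: [2.712, 0.005, 1.129]
force: [-0.1, -0.4, -1.9]
grip_width: 0.0352
grip_force: 50.0
```

```bash
python3 c.py; python3 w.py w3; python3 s.py w3.npz | head -5; python3 p.py w3.npz | head -1
python3 - <<'E'
from h import *
for c in ["scene","side"]:
    im,d=ctrl.camera(c); cv2.imwrite(f"pics/{c}2.png",im[...,::-1]); np.savez(f"{c}2.npz",im=im,d=d)
    K,T=T_wc(c)
    for t in ["coupler_blue","nipple_tip","seat"]:
        for r in ctrl.tip_of(c,t): print(c,t,round(r["score"],2),np.round(r["point"],1))
a=cv2.imread("pics/side2.png")[100:260,280:480]; b=cv2.imread("pics/scene2.png")[150:350,140:340]
w=cv2.imread("pics/w3.png")
out=np.vstack([np.hstack([cv2.resize(a,(400,300)),cv2.resize(b,(400,300))]),np.hstack([cv2.resize(w,(480,300)),np.zeros((300,320,3),np.uint8)])])
cv2.imwrite("pics/mix1.png",out)
E
```

```text
[ 0.52580551 -0.15801192  0.22481334] [2.71168099 0.00500641 1.12875335] [-0.11 -0.37 -1.87] 0.035234808985388714
seat [ 0.5883 -0.185   0.0816] axis [-0.382  0.18   0.906]
0.11 [ 0.5272 -0.1561  0.2266]
ROW [0.045, 0.023, -0.028, -0.006, 0.005, 0.001] need rows 0.1
0.05 [ 0.5501 -0.167   0.1722]
ROW [0.051, 0.031, 1.172, -0.006, 0.005, 0.001] need rows 1.2
6.9 [ 0.5258 -0.158   0.2248] [2.712 0.005 1.129]
coupler_blue 0.91 [322. 242.] 4233 [ 71. 112. 164.] [[0.502, -0.162, 0.186], [0.522, -0.147, 0.247], [0.55, -0.137, 0.256]]
coupler_blue 0.75 [198.  80.] 1620 [157. 255. 186.] [[0.512, -0.052, 0.006], [0.527, -0.036, 0.078], [0.546, -0.019, 0.079]]
coupler_blue 0.75 [302. 170.] 7417 [183. 190. 212.] [[0.529, -0.251, 0.011], [0.588, -0.172, 0.028], [0.669, -0.12, 0.1]]
port_block 0.71 [302. 173.] 7350 [183. 190. 212.] [[0.53, -0.251, 0.012], [0.588, -0.172, 0.028], [0.669, -0.12, 0.1]]
port_block 0.32 [317. 244.] 4242 [ 71. 112. 164.] [[0.502, -0.163, 0.186], [0.522, -0.147, 0.247], [0.551, -0.137, 0.256]]
clip_left 0.59 [318. 169.] 208 [123.  122.5 100. ] [[0.583, -0.169, 0.081], [
[... 620 characters left out ...]
  0,   0,   0,   0,   0,   0]), array([ 40,  42,  44,  46,  48,  50,  52,  54,  56,  58,  60,  62,  64,
        66,  68,  70,  72,  74,  76,  78,  80,  82,  84,  86,  88,  90,
plate ((601.5150146484375, -190.91384887695312), (117.68944549560547, 129.60235595703125), 64.40880584716797) 5070 0.027495390869527597
scene coupler_blue 0.75 [214.4 202.2]
scene coupler_blue 0.64 [315.1 191.7]
scene coupler_blue 0.6 [282. 235.]
scene nipple_tip 0.59 [227.5 248.7]
scene seat 0.82 [232.4 262.3]
side coupler_blue 0.89 [325.1 294.1]
side coupler_blue 0.88 [414.8 132.5]
side coupler_blue 0.73 [368.6 238.6]
side coupler_blue 0.47 [292.1 353.7]
side nipple_tip 0.38 [393.2 155.3]
side seat 0.68 [393.6 165.6]
```

View pics/mix1.png

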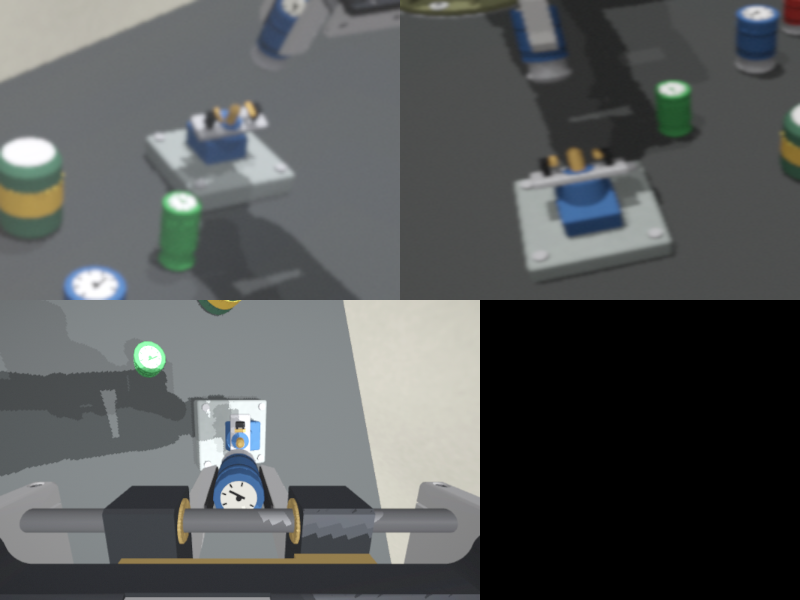

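>>> move_arm:
  targets:
    - [-1, 0, 0, 0.5, 0, 0, 0]
    - [-1, 0, 0, 1.0, 0, 0, 0]
    - [-1, 0, 0, 1.4, 0, 0, 0]
    - [-1, 0, 0, 1.4, 0, 0, 0]
    - [-1, 0, 0, 1.4, 0, 0, 0]
    - [-1, 0, 0, 1.4, 0, 0, 0]

```text
time_s: 8.25
ee_pos: [0.5521, -0.171, 0.1626]
eef_rot: [2.709, 0.005, 1.127]
force: [-0.3, 0.1, -1.0]
grip_width: 0.0352
grip_force: 50.0
```

```bash
sed -i 's/for a in (.11,.05)/for a in (.035,.0)/' c.py; python3 c.py; python3 w.py w4 | grep -v tip; python3 s.py w4.npz | sed -n 4,9p
python3 - <<'E'
from h import *
o=ctrl.get_obs(); z=np.load("w4.npz");P=z["P"];d=z["d"];im=z["im"].astype(int)
Rt=R.from_euler('xyz',o["eef_rot"]).as_matrix(); Q=(P-o["ee_pos"])@Rt*1000
m=(d>0)&(abs(Q[...,0])<30)&(abs(Q[...,1])<24)&(Q[...,2]<-22)&(Q[...,2]>-34)
q=Q[m]; print(len(q),np.percentile(q,[1,50,99],axis=0).round(1).tolist(), cv2.minEnclosingCircle(q[:,:2].astype(np.float32)))
A=np.c_[q[:,:2],np.ones(len(q))]; print("top plane slopes",np.linalg.lstsq(A,q[:,2],rcond=None)[0].round(3))
a=z["im"][100:300,200:440,::-1]; cv2.imwrite("pics/w4c.png",cv2.resize(a,(720,600)))
E
```

```text
[ 0.5520652  -0.17097643  0.1626185 ] [2.70933853 0.00457925 1.12738478] [-0.29  0.14 -0.96] 0.035153836254000585
seat [ 0.5883 -0.185   0.0816] axis [-0.382  0.18   0.906]
0.035 [ 0.5559 -0.1697  0.1586]
ROW [0.056, 0.018, 0.097, -0.004, 0.005, -0.001] need rows 0.1
0.0 [ 0.5692 -0.176   0.1269]
ROW [0.06, 0.021, 0.797, -0.004, 0.005, -0.001] need rows 0.8
8.25 [ 0.5521 -0.171   0.1626] [2.709 0.005 1.127]
coupler_blue 0.96 [318. 243.] 4364 [ 71. 111. 163.] [[0.528, -0.177, 0.122], [0.548, -0.161, 0.185], [0.578, -0.15, 0.194]]
coupler_blue 0.6 [160.  59.] 3092 [156. 255. 185.] [[0.514, -0.052, 0.023], [0.529, -0.037, 0.078], [0.545, -0.019, 0.08]]
port_block 0.91 [294. 174.] 9535 [174. 185. 189.] [[0.53, -0.236, 0.014], [0.59, -0.166, 0.028], [0.669, -0.12, 0.097]]
clip_left 0.69 [319. 179.] 349 [75. 72. 71.] [[0.584, -0.169, 0.081], [0.592, -0.161, 0.098], [0.602, -0.154, 0.102]]
        30, 137,   5,   0,   0,   0,   0,   0,   0,   0,   0,   0,   0]), array([ 40,  42,  44,  46,  48,  50,  52,  54,  56,  58,  60,  62,  64,
        66,  68,  70,  72,  74,  76,  78,  80,  82,  84,  86,  88,  90,
        92,  94,  96,  98, 100, 102, 104, 106, 108, 110, 112, 114, 116,
       118]))
seat plane h 75.9017869585714 expected by 82mm height: x+...
bar x,y range [[16.0, 1.9, 73.5], [30.3, 29.3, 75.9], [44.8, 39.7, 78.3]] ((30.35892105102539, 18.34577178955078), (29.13726043701172, 42.840293884277344), 0.01892836205661297)
3324 [[-8.2, -22.1, -33.2], [4.8, 0.3, -28.6], [16.9, 22.2, -22.6]] ((7.623199462890625, 0.005124004557728767), 24.12060546875)
top plane slopes [ 6.8000e-02  1.0000e-03 -2.8726e+01]
```

View pics/w4c.png

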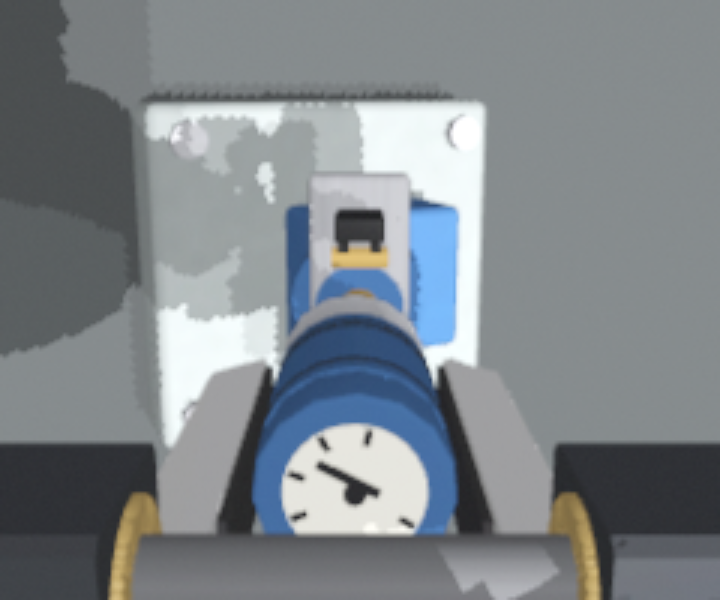

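>>> move_arm:
  targets:
    - [-1, 0.065, 0.02, 0, -0.004, 0.005, 0]
    - [-1, 0.065, 0.02, 0.1, -0.004, 0.005, 0]
    - [-1, 0.065, 0.02, 0.2, -0.004, 0.005, 0]
    - [-1, 0.065, 0.02, 0.3, -0.004, 0.005, 0]
    - [-1, 0.065, 0.02, 0.4, -0.004, 0.005, 0]
    - [-1, 0.065, 0.02, 0.45, -0.004, 0.005, 0]
    - [-1, 0.065, 0.02, 0.5, -0.004, 0.005, 0]
    - [-1, 0.065, 0.02, 0.5, -0.004, 0.005, 0]
    - [-1, 0.065, 0.02, 0.5, -0.004, 0.005, 0]
  grip_force: 60

```text
time_s: 9.5
ee_pos: [0.5636, -0.173, 0.1392]
eef_rot: [2.706, 0.0, 1.129]
force: [-0.2, 0.5, 0.3]
grip_width: 0.0351
grip_force: 60.0
```

```bash
python3 c.py; python3 -c "
from h import *
o=ctrl.get_obs();print('tool force',R.from_euler('xyz',o['eef_rot']).inv().apply(o['force']).round(2),o['moment'].round(2))"
```

```text
[ 0.5635937  -0.17303886  0.13917675] [2.70649175e+00 1.76195232e-04 1.12946182e+00] [-0.15  0.51  0.31] 0.03509047471664498
seat [ 0.5883 -0.185   0.0816] axis [-0.382  0.18   0.906]
0.035 [ 0.5559 -0.1697  0.1586]
ROW [-0.005, 0.011, -0.423, -0.001, 0.0, -0.001] need rows 0.4
0.0 [ 0.5692 -0.176   0.1269]
ROW [-0.005, 0.011, 0.277, -0.001, 0.0, -0.001] need rows 0.3
tool force [ 0.4  -0.19 -0.43] [ 0.01  0.15 -0.01]
```

>>> move_arm:
  targets:
    - [-1, 0, 0.01, 0.06, 0, 0, 0]
    - [-1, 0, 0.01, 0.12, 0, 0, 0]
    - [-1, 0, 0.01, 0.18, 0, 0, 0]
    - [-1, 0, 0.01, 0.24, 0, 0, 0]
    - [-1, 0, 0.01, 0.28, 0, 0, 0]
    - [-1, 0, 0.01, 0.3, 0, 0, 0]
    - [-1, 0, 0.01, 0.3, 0, 0, 0]
    - [-1, 0, 0.01, 0.3, 0, 0, 0]

```text
time_s: 10.3
ee_pos: [0.5695, -0.1758, 0.1272]
eef_rot: [2.706, 0.0, 1.13]
force: [-20.3, 8.3, 26.5]
grip_width: 0.0354
grip_force: 60.0
```

```bash
cat > f.py <<'E'
from h import *
o=ctrl.get_obs();print('tool force',R.from_euler('xyz',o['eef_rot']).inv().apply(o['force']).round(2),o['moment'].round(2))
z=None
im,d=ctrl.camera("wrist"); K,T=T_wc("wrist",o); P=cloud(K,T,d)
Q=(P-o["ee_pos"])@R.from_euler('xyz',o["eef_rot"]).as_matrix()*1000
m=(d>0)&(abs(Q[...,0])<8)&(abs(Q[...,1])<9)&(Q[...,2]<-15)&(Q[...,2]>-45)
print("coupler top at tool z",np.median(Q[m][:,2]).round(2),m.sum())
E
python3 c.py|sed '2,4d'; python3 f.py
```

```text
[ 0.569538   -0.17578211  0.12722673] [2.70601424e+00 2.25065093e-04 1.12951394e+00] [-20.3    8.32  26.48] 0.03542803345371012
0.0 [ 0.5692 -0.176   0.1269]
ROW [-0.006, -0.007, 0.005, -0.001, 0.0, -0.0] need rows 0.0
tool force [ -1.16  -8.69 -33.25] [ 0.53  1.88 -0.19]
coupler top at tool z -28.3 1011
```

>>> move_arm:
  targets:
    - [-1, 0, -0.007, -0.004, 0, 0, 0]
    - [-1, 0, -0.007, -0.004, 0, 0, 0]
    - [-1, 0, -0.007, -0.004, 0, 0, 0]

```text
time_s: 10.65
ee_pos: [0.5695, -0.1758, 0.1272]
eef_rot: [2.705, 0.0, 1.129]
force: [-15.7, 6.0, 22.2]
grip_width: 0.0352
grip_force: 60.0
```

```bash
python3 c.py|sed '2,4d'; python3 f.py; python3 - <<'E'
from h import *
ims=[]
for c,(v,u) in {"scene":(190,180),"side":(100,340)}.items():
    im,d=ctrl.camera(c); ims.append(cv2.resize(im[v:v+120,u:u+80,::-1],(400,600),interpolation=cv2.INTER_CUBIC))
    if c=="side": S=im
    for r in ctrl.cut_out(c,"coupler_blue"): print(c,round(r["score"],2),np.round(r["point"]))
cv2.imwrite("pics/fin.png",np.hstack(ims))
E
```

```text
[ 0.56947622 -0.17575156  0.12723281] [2.70524017e+00 1.36419072e-04 1.12948307e+00] [-15.68   6.    22.18] 0.035150389237905144
0.0 [ 0.5692 -0.176   0.1269]
ROW [-0.006, -0.005, 0.006, 0.0, 0.0, -0.001] need rows 0.0
tool force [ -1.27  -5.79 -27.17] [ 0.37  1.28 -0.11]
coupler top at tool z -28.22 1014
scene 0.82 [228. 251.]
scene 0.8 [318. 174.]
scene 0.67 [278. 221.]
scene 0.54 [335. 156.]
side 0.79 [327. 270.]
side 0.78 [370. 224.]
side 0.65 [400. 153.]
```

View pics/fin.png

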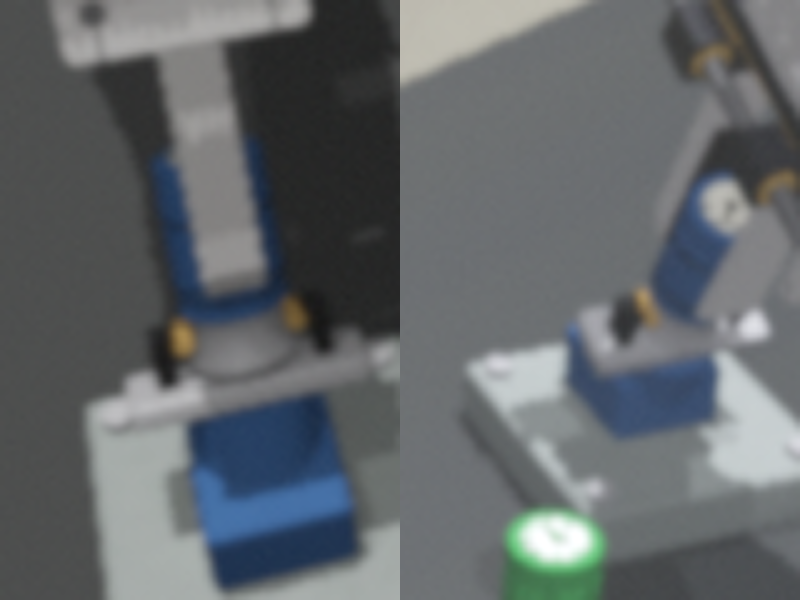

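The left half shows the coupler's mouth on the seat bar, with both brass rollers (about 180,340 and 295,310 in the crop) above the lip at the neck. The 27 N axial load and the arm's position both agree with it being fully home.

```bash
python3 -c "
from station import ctrl
print(ctrl.hand_in())"
```

```text
the job is handed in; nothing more can be done
None
```

I pressed the smaller blue coupler home on the tilted nipple with both clips snapped over its lip, and handed the job in at about 11 s, still gripping at 60 N and pressing with about 27 N; the hand-in returned no verdict.

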